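Fill the funnel jar with polishing stones and hold it up

ROBOT

A 6-joint arm with a two-finger parallel gripper is mounted at the origin on a cart in front of the work surface, level with it; the furniture and walls round the work are solid. World frame = base frame: x ahead of the robot, y to its left, z up, the work surface at z = 0. Lengths are in mm, angles in rad, forces in N, time in s.
With the tool pointing down it reaches from about 350 to 875 mm from the base axis. Payload 4.2 kg.
Tool frame: the origin (TCP) lies midway between the tips of the shut fingers; the grasp point (between the pads) lies 19 mm behind it (arm.grasp_offset is the distance from the TCP to the grasp point, in mm); z points along the fingers, y is the direction in which the jaws open and shut (so a half turn about z gives the same grasp; the last joint's range is limited). The gripper opens to 85 mm and grips with 20 to 120 N. Pads are 22 mm wide; open, the fingers measure 114 mm over their backs; the gripper's body (76 mm by 85 mm) begins 54 mm behind the grasp point. The pads swing forward as they close: fully open they stand 13 mm farther back than shut.
Start: joints at [1.547, 0.385, 0.008, 0, -1.194, -0.259], TCP at [174.371, 600.162, 231.312] pointing down, gripper open.
Joint ranges: [-3.14, 3.14], [-1.21, 2.06], [-1.07, 1.41], [-3.16, 2.05], [-2.99, -0.16], [-3.1, 3.1]. Speed limits (rad/s): [2.79, 2.79, 3.14, 3.14, 3.14, 3.14].

INTERFACE

Orientations are given as a unit quaternion [x, y, z, w].
In Python, from bench import arm gives the robot as it stands.
- The arm moves only by the tool move_arm, never from a script. Its argument "moves" is a list of rows, each an object with "gripper": the gripper's target within -1 to 1 (fully open at 1, half-way at 0, shut at -1); "xyz": the shift along the tool's x, y, z in cm, a list of three; "angular": the turn, a rotation vector about the tool's x, y, z in rad, a list of three. In form: [{"gripper": gripper, "xyz": [dx, dy, dz], "angular": [wx, wy, wz]}, ...]. A call has 1 to 10 rows; each row is the pose to reach, as a shift and turn from the pose commanded when the call began, along the tool's axes at that moment; what a row does not reach only later rows make up. A row lasts 1/8 s, in which the tool goes at most 62.5 mm and 10.7 degrees, less where a joint would pass 70% of its speed; a pose out of reach is approached as far as the arm can. A call with a gripper value outside its range is refused whole. The fingers move at their own pace and stop on an object; the grip force is fixed at half the most. Time passes only in rows, so rows that repeat a pose let the fingers close. It gives the time, the measured TCP pose, the force and the opening at its end, in the units of the state.
- arm.read_state(): the state, without advancing time (a new reading comes with each control period).
- arm.get_image(name): name is "scene" or "top" or "wrist"; returns (picture, depth): 400x640x3 uint8, blue, green, red; 400x640 float32, mm along the optical axis (not along the pixel's ray), 0 where there is no reading.
- arm.get_calibration(name): a dict with "camera_matrix" (3x3 intrinsics, pixels), "R" (3x3) and "t" (3): a world point X has camera coordinates R X + t. Camera axes: x right, y down, z forward; pixel columns grow to the right and rows downward; lengths in mm; the calibration is good to about 2 mm. The wrist camera is an equidistant fisheye: a pixel r from the principal point sees the ray r / f radians off the axis. A picture is of the moment at which its call begins: read the wrist's pose just before it. get_calibration takes no time and is no camera call; for the wrist camera it gives the pose at the moment of the call.
- arm.job_done(): hands the job in, once; it reports no verdict.
The state is a dict: "clock": time; "joints": joint angles; "joint_vel": joint speeds; "joint_efforts": joint torques, N m; "position": TCP position; "ee_rot": TCP orientation; "contact_force": force on the tool from outside, world axes, zero at the start; "wrist_torque": the same for the moment, N m; "gripper_width": finger opening in mm.
Only numpy, scipy, OpenCV 4.12 (cv2) and the standard library are available. Lean on these libraries where they do the work, as an engineer would, in place of code of your own. Each camera call takes 0.05 s, during which the arm holds its last target. There are 200 camera calls.

TASK

Pick up the metal scoop by its upright handle and tip its five polishing stones through the wide funnel mouth into the narrow tube of the blue funnel jar while the jar stands in its wooden stand, then set the empty scoop down upright on the bench. Then take the jar by the upright tab on its rim, lift it straight out of the stand until its foot is about 10 cm above the top of the stand, and finish there still holding it, level and steady in the air with all five stones in its tube. Do not tip the jar over at any time, and leave the bowl, corks, spool, film can and spray bottle where they are.

Things in the scene. Friction and masses are not known exactly. Their poses are not given: they have to be found in the camera images.
- stand: fixed dark wooden block, 96 x 96 mm, 32 mm high, with a round pocket in its top, 58 mm wide and 24 mm deep, in which the jar's foot stands loosely; origin at the centre of its underside. Keep the arm clear of the fixed file rack beyond it to the left (from about x 0.60, y 0.10 to 0.30) and of the big desk lamp on the right (y below -0.2, up to 0.6 m high)
- jar: loose jar, 0.16 kg, upright in the stand. From its foot: clear tube 50 mm wide (44 inside, floor 5 thick), 74 high; blue cone widening to the rim, 104 wide (98 inside), 125 above the foot. At the rim on the jar's -x side a blue upright tab 12 mm thick (jar x), 34 wide (jar y), top 170 above the foot. Origin at the foot's underside centre, z up
- jar_mouth (a point): centre of the funnel's rim plane, on the jar's axis, 125 mm above the foot
- jar_tab (a point): middle of the free part of the grip tab, 18 mm below its top, 57 mm from the jar's axis; axes as the jar's
- scoop: loose steel scoop, 0.12 kg, standing on the bench, stones in it: tray 58 mm wide (y), walls 34 high, floor 3 thick. At its -x end the floor rises as a 27 degree ramp to the open lip; tipped 60 degrees mouth down it empties. At the +x end a black upright handle 12 mm thick (x), 34 wide (y), top 85 above the underside. Origin at the underside; lip at x -61 mm, handle back at +64; z up
- scoop_lip (a point): middle of the pouring lip, at x -60 mm, z 16.5 mm in the scoop's frame; axes as the scoop's
- scoop_grip (a point): grip point in the handle, 20 mm below its top, at x +58 mm, z 65 mm in the scoop's frame; axes as the scoop's
- stone0: rounded polishing stone (brick red-brown), 16 mm wide, 14 mm high, 12 g, lying in the scoop; origin at the centre of its underside
- stone1: rounded polishing stone (green), 16 mm wide, 14 mm high, 12 g, lying in the scoop; origin at the centre of its underside
- stone2: rounded polishing stone (pale marble), 16 mm wide, 14 mm high, 12 g, lying in the scoop; origin at the centre of its underside
- stone3: rounded polishing stone (copper), 16 mm wide, 14 mm high, 12 g, lying in the scoop; origin at the centre of its underside
- stone4: rounded polishing stone (red), 16 mm wide, 14 mm high, 12 g, lying in the scoop; origin at the centre of its underside
- bowl: bystander: green-brown pottery bowl, 123 mm wide, 60 high; origin at the centre of its underside
- film_can: bystander: black film can with a grey lid, 33 mm wide, 54 high; origin at the centre of its underside
- solder_spool: bystander: white spool, 42 mm wide, 22 high; origin at the centre of its underside
- cork_a: bystander: cork bung, 41 mm wide, 26 high; origin at the centre of its underside
- cork_b: bystander: cork bung, 46 mm wide, 20 high; origin at the centre of its underside
- spray_bottle: bystander: small pump spray bottle, 41 mm wide, 130 high; origin at the centre of its underside
Mind the look-alikes: they are no part of the job. What is shaped like the scoop but pink or purple is not meant.

How it is judged (in metres and radians):
On the way, in this order (a step that is already met when the one before it is completed fails the run):
1. the scoop is tipped with its lip over the funnel mouth (angle between scoop's own z axis and vertical above 0.35 rad and horizontal distance between scoop_lip and jar_mouth below 0.09 m and height (world z) of scoop_lip above 0.1 m), for 0.1 s.
2. all five stones are in the jar's tube while the jar stands in its stand (x of stone0 in the frame of jar between -0.025 and 0.025 m and y of stone0 in the frame of jar between -0.025 and 0.025 m and z of stone0 in the frame of jar between 0 and 0.08 m and x of stone1 in the frame of jar between -0.025 and 0.025 m and y of stone1 in the frame of jar between -0.025 and 0.025 m and z of stone1 in the frame of jar between 0 and 0.08 m and x of stone2 in the frame of jar between -0.025 and 0.025 m and y of stone2 in the frame of jar between -0.025 and 0.025 m and z of stone2 in the frame of jar between 0 and 0.08 m and x of stone3 in the frame of jar between -0.025 and 0.025 m and y of stone3 in the frame of jar between -0.025 and 0.025 m and z of stone3 in the frame of jar between 0 and 0.08 m and x of stone4 in the frame of jar between -0.025 and 0.025 m and y of stone4 in the frame of jar between -0.025 and 0.025 m and z of stone4 in the frame of jar between 0 and 0.08 m and height (world z) of jar below 0.018 m and horizontal distance between jar and stand below 0.03 m), for 0.2 s.
At the end, for the whole second after the job is handed in: jar held by the fingers, foot over 60 mm above the stand's top, touching neither stand nor scoop, within 0.15 rad of upright, slower than 0.02 m/s and 0.5 rad/s; all stones in its tube (below 80 mm); scoop let go, at rest on the bench within 0.15 rad of upright (x of stone0 in the frame of jar between -0.025 and 0.025 m and y of stone0 in the frame of jar between -0.025 and 0.025 m and z of stone0 in the frame of jar between 0 and 0.08 m and x of stone1 in the frame of jar between -0.025 and 0.025 m and y of stone1 in the frame of jar between -0.025 and 0.025 m and z of stone1 in the frame of jar between 0 and 0.08 m and x of stone2 in the frame of jar between -0.025 and 0.025 m and y of stone2 in the frame of jar between -0.025 and 0.025 m and z of stone2 in the frame of jar between 0 and 0.08 m and x of stone3 in the frame of jar between -0.025 and 0.025 m and y of stone3 in the frame of jar between -0.025 and 0.025 m and z of stone3 in the frame of jar between 0 and 0.08 m and x of stone4 in the frame of jar between -0.025 and 0.025 m and y of stone4 in the frame of jar between -0.025 and 0.025 m and z of stone4 in the frame of jar between 0 and 0.08 m and height (world z) of jar above 0.092 m and angle between each of jar, scoop's own z axis and vertical below 0.15 rad and linear speed of each of jar, scoop below 0.02 m/s and angular speed of jar below 0.5 rad/s and contact force between the fingers and jar above 1 N and contact force between jar and stand below 0.1 N and contact force between each of jar, the arm, the fingers and scoop below 0.1 N and height (world z) of scoop between -0.01 and 0.01 m); the arm keeps its last pose, push and grip.
It fails at once if the jar is tipped over (more than 0.6 rad) (angle between jar's own z axis and vertical above 0.6 rad).
It fails at once if a bystander is pushed more than 40 mm from its place (distance of any of bowl, film_can, solder_spool, cork_a, cork_b, spray_bottle from where it was at the start of the episode above 0.04 m).
It also fails if it takes over 64 s, if anything falls off the work surface, if the arm or the gripper's body presses on something with over 40 N, if the wrist force passes 120 N, or if a joint passes its speed limit or range.

## Working session

There is one attempt and no reset: what is moved stays moved. The work goes in short steps, Python scripts to look and compute and a tool call to move; the robot and the scene stay as the last step left them, time stands still between calls to the robot, and variables do not carry over. Pictures are saved under pics/ and viewed, about 8 in all and at most 12, crops included, and the job is handed in when it is done.

Besides the shell and the picture viewer there is one more tool, called after "Call:" as name(argument=value, ...) on one line, values as JSON. move_arm: Moves the arm, as the interface text tells. Its arguments: {"type":"object","properties":{"moves":{"type":"array","items":{"type":"object","properties":{"gripper":{"type":"number"},"xyz":{"type":"array","items":{"type":"number"}},"angular":{"type":"array","items":{"type":"number"}}}}}},"required":["moves"]}

```bash
mkdir -p pics; ls
cat > h.py <<'E'
import numpy as np, cv2
from bench import arm
from scipy.spatial.transform import Rotation as Ro
def grab(n):
    c=arm.get_calibration(n); im,d=arm.get_image(n); np.savez(f'{n}.npz',im=im,d=d,K=c['camera_matrix'],R=c['R'],t=c['t']); return im
def world(n,pts):
    z=np.load(f'{n}.npz');K,R,t,d=z['K'],z['R'],z['t'],z['d'];o=[]
    for u,v in pts:
        w=d[v-1:v+2,u-1:u+2];w=w[w>0]
        q=np.median(w) if len(w) else np.nan
        x,y=(u-K[0,2])/K[0,0],(v-K[1,2])/K[1,1]
        o.append(R.T@(np.array([x*q,y*q,q])-t))
    return np.array(o)
def state():
    s=arm.read_state(); print({k:np.round(s[k],3).tolist() for k in ('clock','joints','position','ee_rot','contact_force','gripper_width')}); return s
E
python3 - <<'E'
from h import *
state()
a=grab('scene');b=grab('top')
cv2.imwrite('pics/1.png',a);cv2.imwrite('pics/2.png',b)
E
```

```text
pics
{'clock': 0.0, 'joints': [1.547, 0.386, 0.007, -0.001, -1.194, -0.259], 'position': [174.22, 599.62, 230.229], 'ee_rot': [0.99, -0.141, -0.0, 0.001], 'contact_force': [-0.725, -0.426, -0.295], 'gripper_width': 85.629}
```

View pics/1.png

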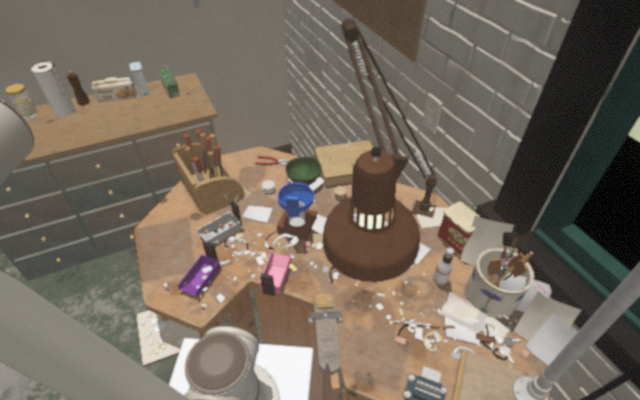

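View pics/2.png

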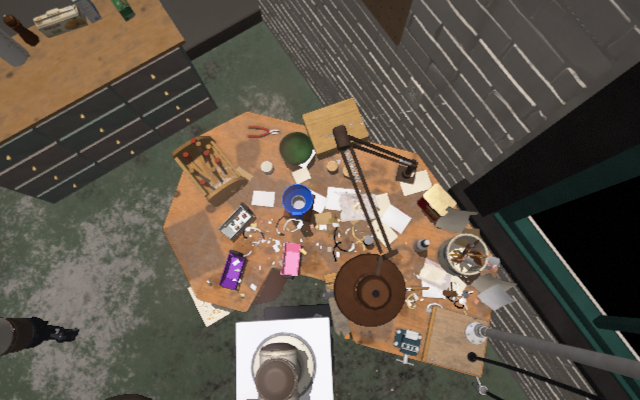

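Scoop candidates in the top view are the grey steel tray (238,221), the purple one (232,270) and the pink one (291,259). The grey tray fits the description. The jar is at (298,200). I'll check both in an enlarged crop.

Run:
```python
from h import *
z=np.load('top.npz');im=z['im']
c=cv2.resize(im[175:265,205:335],None,fx=6,fy=6,interpolation=cv2.INTER_CUBIC)
cv2.imwrite('pics/3.png',c)
# world grid dump
d=z['d'];K,R,t=z['K'],z['R'],z['t']
print(K,np.round(-R.T@t),np.round(R,3))
vv,uu=np.mgrid[175:265,205:335]
q=d[vv,uu];P=np.stack([(uu-K[0,2])/K[0,0]*q,(vv-K[1,2])/K[1,1]*q,q],-1)-t
W=P@R
np.save('W.npy',W)
hm=np.clip(W[...,2]/180*255,0,255).astype(np.uint8)
cv2.imwrite('pics/4.png',cv2.resize(cv2.applyColorMap(hm,cv2.COLORMAP_JET),None,fx=6,fy=6,interpolation=cv2.INTER_NEAREST))
print(np.round(world('top',[(265,215),(298,200),(238,221)]),0))
```

```text
[[412.22630323   0.         324.00679304]
 [  0.         412.22630323 199.31821464]
 [  0.           0.           1.        ]] [ 237. -150. 1461.] [[-0.054 -0.999 -0.   ]
 [-0.975  0.052 -0.218]
 [ 0.218 -0.011 -0.976]]
[[516.  49.  -1.]
 [562. -73.  13.]
 [499. 145.   4.]]
```

View pics/3.png

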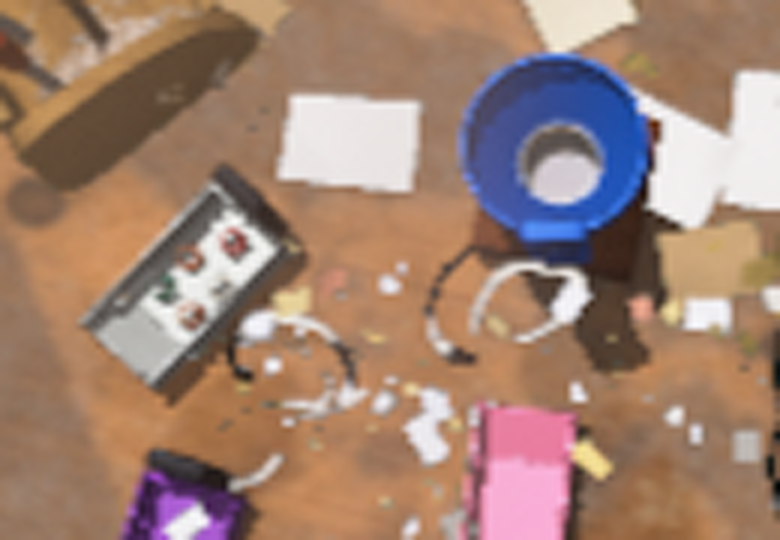

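View pics/4.png

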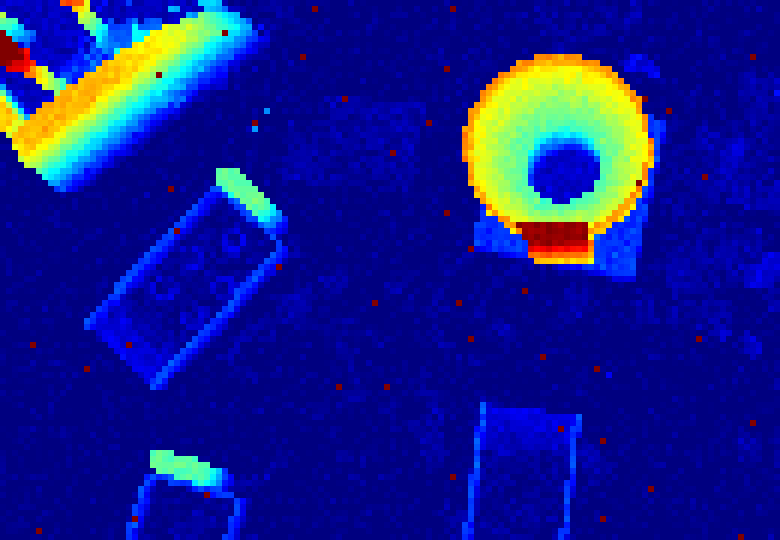

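The crop confirms the steel scoop: five stones, black handle at crop (250,195), lip at crop (120,355). The jar's tab is at crop (555,235), pointing at the robot. Next, fit the poses from depth.

Run:
```python
from h import *
W=np.load('W.npy')
def reg(x0,y0,x1,y1,zl,zh):
    w=W[y0//6:y1//6,x0//6:x1//6].reshape(-1,3); return w[(w[:,2]>zl)&(w[:,2]<zh)]
h=reg(205,160,295,240,72,95); print('handle top',len(h),h.mean(0).round(1))
r,(sz),ang=cv2.minAreaRect(h[:,:2].astype(np.float32)); print(r,sz,ang)
w=reg(70,160,310,400,26,42); 
r=cv2.minAreaRect(w[:,:2].astype(np.float32)); print('walls',w.mean(0).round(1),r, cv2.boxPoints(r).round(0).tolist())
rim=reg(455,45,660,270,117,132); A=np.c_[2*rim[:,:2],np.ones(len(rim))]; s=np.linalg.lstsq(A,(rim[:,:2]**2).sum(1),rcond=None)[0]
print('rim',s[:2],np.sqrt(s[2]+s[0]**2+s[1]**2),rim[:,2].mean())
t=reg(500,215,600,270,165,188); print('tab',t.mean(0).round(1),cv2.minAreaRect(t[:,:2].astype(np.float32)), t[:,2].min(),t[:,2].max())
st=reg(470,190,665,290,24,38);print('stand',cv2.minAreaRect(st[:,:2].astype(np.float32)))
z=np.load('top.npz');d=z['d'];K,R,tt=z['K'],z['R'],z['t']
# bench-wide height map of tall things nearby
vv,uu=np.mgrid[110:330,160:420];q=d[vv,uu];P=(np.stack([(uu-K[0,2])/K[0,0]*q,(vv-K[1,2])/K[1,1]*q,q],-1)-tt)@R
m=((P[...,2]>18)&(d[vv,uu]>0)).astype(np.uint8)
n,l,stt,c=cv2.connectedComponentsWithStats(m)
for i in range(1,n):
    p=P[l==i]
    if len(p)>6: print(p[:,:2].min(0).round(),p[:,:2].max(0).round(),p[:,2].max().round(), p[:,:2].mean(0).round())
```

```text
handle top 38 [533.9 104.5  84.2]
(534.5183715820312, 105.79411315917969) (34.63545227050781, 11.896282196044922) 42.86207962036133
walls [499.9 148.6  33.1] ((516.762939453125, 167.3355712890625), (124.88024139404297, 122.47642517089844), 46.00927734375) [[429.0, 165.0], [517.0, 80.0], [604.0, 170.0], [516.0, 255.0]]
rim [535.97554329 -77.7130448 ] 51.875315064404184 126.05619328032886
tab [481.9 -77.1 176.3] ((481.88372802734375, -76.75957489013672), (31.99833869934082, 10.675104141235352), 88.1667251586914) 169.36388045382733 182.77794480940878
stand ((519.4618530273438, -72.95353698730469), (95.84272766113281, 54.60538101196289), 76.44258880615234)
[ 110. -487.] [895. -18.] 618.0 [ 451. -244.]
[ 724. -531.] [ 888. -394.] 373.0 [ 826. -499.]
[550. 104.] [808. 346.] 215.0 [667. 225.]
[673.  16.] [712.  57.] 31.0 [693.  35.]
[ 613. -221.] [ 700. -184.] 258.0 [ 672. -204.]
[ 476. -135.] [592. -23.] 183.0 [537. -78.]
[431.  91.] [546. 206.] 92.0 [501. 136.]
[ 485. -205.] [ 503. -198.] 31.0 [ 491. -202.]
[451. 187.] [467. 199.] 25.0 [460. 193.]
[ 423. -230.] [ 433. -219.] 26.0 [ 428. -225.]
[ 356. -486.] [ 391. -470.] 81.0 [ 372. -475.]
[284. -78.] [410.  -5.] 90.0 [332. -38.]
[404. -53.] [408. -36.] 22.0 [407. -44.]
[261. 118.] [388. 205.] 90.0 [337. 155.]
```

```bash
cat >> h.py <<'E'
def pose(grasp,yang,tilt=0,G=19):
    """grasp mm, yang deg = heading of -tool y (=h); tilt deg leans tool z from down toward h. returns R,tcp"""
    a=np.radians(yang);h=np.array([np.cos(a),np.sin(a),0]);T=np.radians(tilt);u=np.array([0,0,1.])
    z=np.sin(T)*h-np.cos(T)*u; y=-(np.cos(T)*h+np.sin(T)*u); R=np.c_[np.cross(y,z),y,z]
    return R,np.array(grasp)+G*z
def delta(R,p,s=None):
    s=s or arm.read_state(); R0=Ro.from_quat(s['ee_rot']).as_matrix()
    return (R0.T@(p-np.array(s['position']))/10).round(2).tolist(), Ro.from_matrix(R0.T@R).as_rotvec().round(3).tolist()
E
python3 - <<'E'
from h import *
R,p=pose([534.5,105.5,179],-47); print(p,delta(R,p))
W=np.load('W.npy');w=W[:35,:50].reshape(-1,3);w=w[(w[:,2]>100)&(w[:,2]<300)]
# distance of tall rack points to handle, along scoop y (perp) 
a=np.radians(-47);h=np.array([np.cos(a),np.sin(a)]);n=np.array([-h[1],h[0]]);d=w[:,:2]-[534.5,105.5]
k=(abs(d@h)<80);print('rack perp min',np.sort(d[k]@n)[:8].round(), len(w))
z=np.load('top.npz');d=z['d'];K,R,t=z['K'],z['R'],z['t'];vv,uu=np.mgrid[250:330:8,330:412:8];q=d[vv,uu]
P=(np.stack([(uu-K[0,2])/K[0,0]*q,(vv-K[1,2])/K[1,1]*q,q],-1)-t)@R;P=P[P[...,2]>150];print('lamp',P.min(0),P.max(0))
E
```

```text
[534.5 105.5 160. ] ([48.39, 37.38, 7.11], [0.001, -0.002, 2.108])
rack perp min [79. 80. 80. 80. 80. 81. 81. 81.] 268
lamp [ 151.60774566 -357.57838995  324.19016202] [ 324.84131861 -149.68012684 1461.16159563]
```

Call:
move_arm(moves=[{"gripper": 0.3, "xyz": [48.4, 37.4, 0], "angular": [0, 0, 2.108]}, {"gripper": 0.3, "xyz": [48.4, 37.4, 0], "angular": [0, 0, 2.108]}, {"gripper": 0.3, "xyz": [48.4, 37.4, 0], "angular": [0, 0, 2.108]}, {"gripper": 0.3, "xyz": [48.4, 37.4, 0], "angular": [0, 0, 2.108]}, {"gripper": 0.3, "xyz": [48.4, 37.4, 0], "angular": [0, 0, 2.108]}, {"gripper": 0.3, "xyz": [48.4, 37.4, 0], "angular": [0, 0, 2.108]}, {"gripper": 0.3, "xyz": [48.4, 37.4, 0], "angular": [0, 0, 2.108]}, {"gripper": 0.3, "xyz": [48.4, 37.4, 0], "angular": [0, 0, 2.108]}, {"gripper": 0.3, "xyz": [48.4, 37.4, 0], "angular": [0, 0, 2.108]}, {"gripper": 0.3, "xyz": [48.4, 37.4, 0], "angular": [0, 0, 2.108]}])

```text
clock: 1.35
position: [535.6, 103.8, 230.9]
ee_rot: [-0.469, 0.883, 0.0, -0.0]
contact_force: [0.1, 0.1, 0.5]
gripper_width: 55.4
```

Run:
```python
from h import *
state();R,p=pose([534.5,105.5,179],-47); print(delta(R,p))
```

```text
{'clock': 1.35, 'joints': [0.489, 0.25, -0.188, -0.0, -1.133, -1.083], 'position': [535.592, 103.785, 230.938], 'ee_rot': [-0.469, 0.883, 0.0, -0.0], 'contact_force': [0.075, 0.125, 0.494], 'gripper_width': 55.411}
([-0.08, 0.18, 7.09], [0.0, -0.001, 0.226])
```

Call:
move_arm(moves=[{"gripper": 0.0, "xyz": [-0.1, 0.2, 0], "angular": [0, 0, 0.226]}, {"gripper": 0.0, "xyz": [-0.1, 0.2, 4], "angular": [0, 0, 0.226]}, {"gripper": 0.0, "xyz": [-0.1, 0.2, 7], "angular": [0, 0, 0.226]}, {"gripper": 0.0, "xyz": [-0.1, 0.2, 7], "angular": [0, 0, 0.226]}])

```text
clock: 1.85
position: [531.9, 107.0, 158.8]
ee_rot: [-0.37, 0.929, -0.0, -0.003]
contact_force: [0.2, -0.7, 0.3]
gripper_width: 42.6
```

Run:
```python
from h import *
state();R,p=pose([534.5,105.5,65],-47); print(delta(R,p))
c=arm.get_calibration('wrist');print(c['camera_matrix'])
im=grab('wrist');cv2.imwrite('pics/5.png',im)
# project expected handle top corners
K,R,t=c['camera_matrix'],c['R'],c['t']
for X in [(534.5,105.5,85),(495-.68*60,148+.73*60,16)]:
    q=R@np.array(X)+t;r=np.arctan2(np.hypot(*q[:2]),q[2])*K[0,0];e=q[:2]/np.hypot(*q[:2])*r;print(X,e+K[:2,2])
```

```text
{'clock': 1.85, 'joints': [0.497, 0.314, -0.295, -0.001, -0.968, -1.31], 'position': [531.916, 107.019, 158.783], 'ee_rot': [-0.37, 0.929, -0.0, -0.003], 'contact_force': [0.152, -0.684, 0.29], 'gripper_width': 42.56}
([-0.15, -0.31, 11.28], [0.002, -0.006, 0.007])
[[309.70691629   0.         323.87154095]
 [  0.         309.70691629 196.81745705]
 [  0.           0.           1.        ]]
(534.5, 105.5, 85) [319.5254332  209.73529799]
(454.2, 191.8, 16) [438.81177653 189.47187125]
```

View pics/5.png

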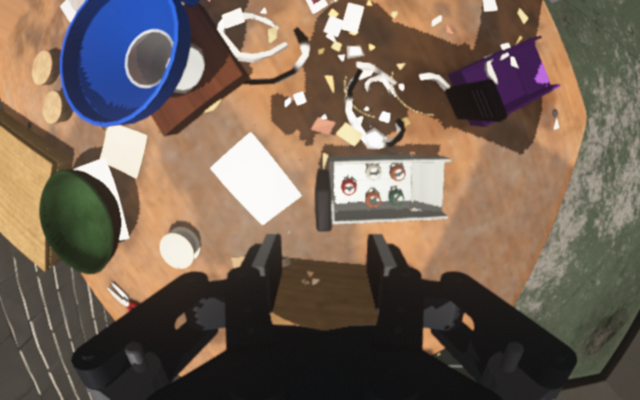

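```bash
cat >> h.py <<'E'
def wristW():
    z=np.load('wrist.npz');K,R,t,d=z['K'],z['R'],z['t'],z['d']
    v,u=np.mgrid[0:400,0:640];a=(u-K[0,2])/K[0,0];b=(v-K[1,2])/K[0,0];r=np.hypot(a,b)+1e-9
    s=np.tan(np.minimum(r,1.5))/r*d
    return (np.stack([a*s,b*s,d],-1)-t)@R, d>0
E
python3 - <<'E'
from h import *
P,ok=wristW()
w=P[140:240,305:340][ok[140:240,305:340]]
k=w[(w[:,2]>78)&(w[:,2]<95)];print(len(k),k.mean(0),cv2.minAreaRect(k[:,:2].astype(np.float32)))
v=P[140:235,335:455][ok[140:235,335:455]];k=v[(v[:,2]>30)&(v[:,2]<40)];print(k.mean(0),cv2.minAreaRect(k[:,:2].astype(np.float32)))
m=P[262:320,285:360];print('brown',np.nanmedian(m.reshape(-1,3),0),P[330,320])
st=P[165:200,340:415];print('bottom',np.median(st.reshape(-1,3),0))
E
```

```text
725 [531.8060717  106.65744597  85.51816244] ((532.7142944335938, 107.2702407836914), (33.71281433105469, 12.02939224243164), 43.55040740966797)
[489.00592217 152.92867748  34.36245761] ((486.88519287109375, 152.84097290039062), (59.321022033691406, 109.27452850341797), 45.37168884277344)
brown [593.75165634 163.69668223  63.18444166] [525.94785991  99.94762827 232.40920822]
bottom [493.17980672 143.05922151   4.61612847]
```

Run:
```python
from h import *
P,ok=wristW()
print(np.load('wrist.npz')['R']@np.array([532,107,85])+np.load('wrist.npz')['t'])
for r in range(145,240,7): print(r,P[r,323].round(0),P[r,316].round(0), ok[r,323])
R,p=pose([532.3,106.9,66],-46); print(delta(R,p))
```

```text
[ -0.38245681   8.72410249 227.01389257]
145 [504.  80.   0.] [509.  75.   2.] True
152 [509.  85.   1.] [514.  80.   0.] True
159 [514.  89.   6.] [519.  85.   1.] True
166 [518.  94.   7.] [524.  89.  -0.] True
173 [521.  96.  25.] [529.  94.   1.] True
180 [521.  96.  57.] [526.  93.  49.] True
187 [521.  96.  83.] [525.  93.  80.] True
194 [524.  99.  86.] [527.  95.  86.] True
201 [527. 102.  87.] [531.  99.  86.] True
208 [532. 106.  86.] [535. 103.  85.] True
215 [536. 110.  86.] [539. 107.  84.] True
222 [539. 113.  88.] [543. 110.  85.] True
229 [543. 117.  87.] [572. 134.   1.] True
236 [573. 145.   0.] [578. 140.   0.] True
([0.1, 0.02, 11.38], [0.0, -0.002, -0.01])
```

Call:
move_arm(moves=[{"gripper": 0.0, "xyz": [0.1, 0, 4], "angular": [0, 0, 0]}, {"gripper": 0.0, "xyz": [0.1, 0, 8], "angular": [0, 0, 0]}, {"gripper": 0.0, "xyz": [0.1, 0, 11.4], "angular": [0, 0, 0]}, {"gripper": 0.0, "xyz": [0.1, 0, 11.4], "angular": [0, 0, 0]}, {"gripper": -1, "xyz": [0.1, 0, 11.4], "angular": [0, 0, 0]}, {"gripper": -1, "xyz": [0.1, 0, 11.4], "angular": [0, 0, 0]}, {"gripper": -1, "xyz": [0.1, 0, 11.4], "angular": [0, 0, 0]}, {"gripper": -1, "xyz": [0.1, 0, 11.4], "angular": [0, 0, 0]}, {"gripper": -1, "xyz": [0.1, 0, 11.4], "angular": [0, 0, 0]}])

```text
clock: 3.02
position: [534.6, 108.0, 49.7]
ee_rot: [-0.37, 0.929, 0.0, 0.002]
contact_force: [-0.4, 0.5, 6.4]
gripper_width: 11.5
```

Run:
```python
from h import *
state()
```

```text
{'clock': 3.025, 'joints': [0.497, 0.452, -0.414, 0.001, -0.699, -1.31], 'position': [534.582, 108.048, 49.681], 'ee_rot': [-0.37, 0.929, 0.0, 0.002], 'contact_force': [-0.369, 0.535, 6.393], 'gripper_width': 11.506}
```

Run:
```python
from h import *
s=arm.read_state()
for g,y in [((534.6,108,240),-46),((515,50,245),-30),((515,0,245),-8),((560,-40,245),8),((620,-60,245),8)]:
    print(delta(*pose(g,y),s))
```

```text
([-0.07, -0.03, -17.13], [-0.002, 0.004, -0.009])
([5.34, -2.9, -17.65], [-0.002, 0.004, -0.289])
([8.77, -6.53, -17.66], [-0.003, 0.004, -0.673])
([8.26, -12.53, -17.65], [-0.004, 0.003, -0.952])
([5.28, -18.1, -17.62], [-0.004, 0.003, -0.952])
```

Call:
move_arm(moves=[{"gripper": -1, "xyz": [0, 0, -1.5], "angular": [0, 0, 0]}, {"gripper": -1, "xyz": [0, 0, -5], "angular": [0, 0, 0]}, {"gripper": -1, "xyz": [0, 0, -9], "angular": [0, 0, 0]}, {"gripper": -1, "xyz": [0, 0, -13], "angular": [0, 0, 0]}, {"gripper": -1, "xyz": [0, 0, -16], "angular": [0, 0, 0]}, {"gripper": -1, "xyz": [1, -0.7, -17.4], "angular": [0, 0, -0.03]}, {"gripper": -1, "xyz": [3, -1.8, -17.6], "angular": [0, 0, -0.14]}, {"gripper": -1, "xyz": [5.3, -2.9, -17.6], "angular": [0, 0, -0.29]}, {"gripper": -1, "xyz": [7, -4.7, -17.6], "angular": [0, 0, -0.45]}, {"gripper": -1, "xyz": [8, -6, -17.6], "angular": [0, 0, -0.55]}])

```text
clock: 4.28
position: [515.2, 7.5, 224.1]
ee_rot: [-0.609, 0.793, 0.0, 0.0]
contact_force: [0.9, 0.2, -2.4]
gripper_width: 11.1
```

Run:
```python
from h import *
s=state()
for g,y in [((515,0,245),-8),((540,-25,245),0),((580,-45,245),8),((676,-58,238),8)]:
    print(delta(*pose(g,y),s))
```

```text
{'clock': 4.275, 'joints': [0.33, 0.204, -0.269, -0.0, -1.098, -0.59], 'position': [515.241, 7.528, 224.1], 'ee_rot': [-0.609, 0.793, 0.0, 0.0], 'contact_force': [0.898, 0.236, -2.43], 'gripper_width': 11.104}
([0.73, -0.17, -0.19], [-0.0, 0.0, -0.12])
([2.51, -3.23, -0.19], [-0.0, 0.0, -0.26])
([3.41, -7.61, -0.19], [-0.0, 0.0, -0.4])
([2.2, -17.22, 0.51], [-0.0, 0.0, -0.4])
```

Call:
move_arm(moves=[{"gripper": -1, "xyz": [0.7, -0.2, -0.2], "angular": [0, 0, -0.12]}, {"gripper": -1, "xyz": [1.8, -2, -0.2], "angular": [0, 0, -0.2]}, {"gripper": -1, "xyz": [2.8, -4.5, -0.2], "angular": [0, 0, -0.3]}, {"gripper": -1, "xyz": [3.4, -7.6, 0], "angular": [0, 0, -0.4]}, {"gripper": -1, "xyz": [3.1, -10.5, 0], "angular": [0, 0, -0.4]}, {"gripper": -1, "xyz": [2.7, -13.5, 0], "angular": [0, 0, -0.4]}, {"gripper": -1, "xyz": [2.4, -16, 0], "angular": [0, 0, -0.4]}, {"gripper": -1, "xyz": [2.2, -17.2, 0], "angular": [0, 0, -0.4]}, {"gripper": -1, "xyz": [2.2, -17.2, 0], "angular": [0, 0, -0.4]}])

```text
clock: 5.4
position: [676.2, -57.3, 223.0]
ee_rot: [0.754, -0.657, -0.0, 0.0]
contact_force: [0.4, -0.0, -1.3]
gripper_width: 11.3
```

```bash
cat > pour.py <<'E'
from h import *
# lip target -> grasp for tilt; scoop grip rel lip (118, gz)
def pour(off,z,tilt,yaw=8,gz=52.2,ax=(537,-77.5)):
    a=np.radians(yaw);h=np.array([np.cos(a),np.sin(a),0]);u=np.array([0,0,1.]);T=np.radians(tilt)
    lip=np.array([*ax,0])+off*h+z*u
    return pose(lip+118*(np.cos(T)*h+np.sin(T)*u)+gz*(np.cos(T)*u-np.sin(T)*h),yaw,tilt)
E
python3 - <<'E'
from pour import *
s=state()
for o,z,t in [(22,180,0),(22,175,8),(22,170,16),(22,160,24),(22,152,32),(22,147,38)]: print(t,delta(*pour(o,z,t),s))
im=grab('scene');cv2.imwrite('pics/6.png',cv2.resize(im[120:300,200:440],None,fx=3,fy=3,interpolation=cv2.INTER_CUBIC))
P,ok=None,None
im=grab('top');z=np.load('top.npz');d,K,R,t=z['d'],z['K'],z['R'],z['t'];vv,uu=np.mgrid[150:240,240:345];q=d[vv,uu]
P=(np.stack([(uu-K[0,2])/K[0,0]*q,(vv-K[1,2])/K[1,1]*q,q],-1)-t)@R
w=P[(P[...,2]>190)&(P[...,2]<212)];print('walls',len(w),w[:,:2].min(0),w[:,:2].max(0),cv2.minAreaRect(w[:,:2].astype(np.float32)))
E
```

```text
{'clock': 5.4, 'joints': [0.153, 0.483, 0.144, -0.0, -1.233, -0.016], 'position': [676.241, -57.321, 222.98], 'ee_rot': [0.754, -0.657, -0.0, 0.0], 'contact_force': [0.444, -0.016, -1.33], 'gripper_width': 11.267}
0 ([0.06, 0.07, 0.98], [0.001, 0.0, -0.003])
8 ([0.06, 0.65, -0.13], [0.141, 0.0, -0.003])
16 ([0.06, 1.44, -1.14], [0.28, -0.0, -0.003])
24 ([0.07, 2.44, -1.53], [0.42, -0.0, -0.003])
32 ([0.07, 3.62, -1.97], [0.56, -0.001, -0.003])
38 ([0.07, 4.62, -2.28], [0.664, -0.001, -0.003])
walls 166 [ 554.62219707 -188.85689642] [680.62922856 -34.18836861] ((625.4611206054688, -117.06623840332031), (120.78689575195312, 156.53875732421875), 8.250532150268555)
```

View pics/6.png

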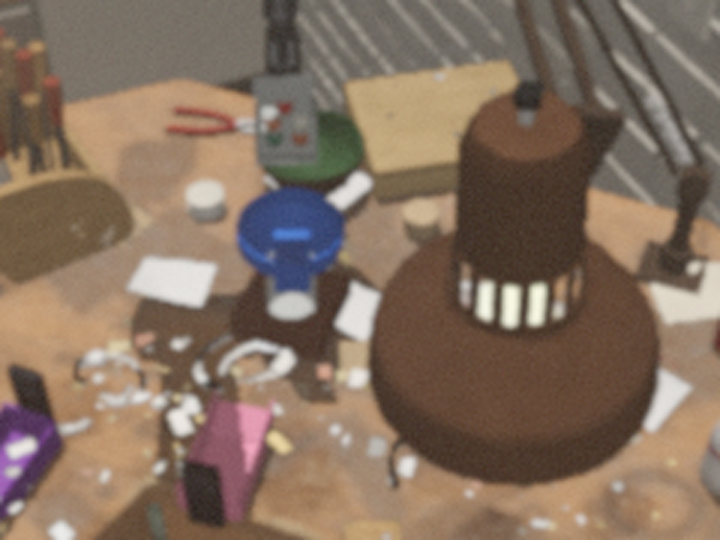

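The scoop is held level over the jar with all five stones in it, at about (285,125) in the crop. Start tipping with the lip over the mouth.

Call:
move_arm(moves=[{"gripper": -1, "xyz": [0.1, 0.6, -0.1], "angular": [0.14, 0, 0]}, {"gripper": -1, "xyz": [0.1, 1.4, -1.1], "angular": [0.28, 0, 0]}, {"gripper": -1, "xyz": [0.1, 2.4, -1.5], "angular": [0.42, 0, 0]}, {"gripper": -1, "xyz": [0.1, 3.6, -2.0], "angular": [0.56, 0, 0]}, {"gripper": -1, "xyz": [0.1, 3.6, -2.0], "angular": [0.56, 0, 0]}])

```text
clock: 6.12
position: [635.2, -63.9, 241.7]
ee_rot: [0.725, -0.632, 0.18, -0.207]
contact_force: [0.2, -0.4, -0.2]
gripper_width: 11.1
```

Run:
```python
from pour import *
s=state()
for o,z,t in [(22,150,32),(22,147,37),(22,145,41),(22,145,44),(22,145,48),(22,145,54),(22,145,60),(22,145,64)]: print(t,delta(*pour(o,z,t),s))
```

```text
{'clock': 6.125, 'joints': [0.158, 0.181, -0.381, 0.024, -0.454, -0.04], 'position': [635.172, -63.861, 241.686], 'ee_rot': [0.725, -0.632, 0.18, -0.207], 'contact_force': [0.192, -0.389, -0.188], 'gripper_width': 11.05}
32 ([-0.02, -0.4, 0.37], [0.004, -0.001, -0.003])
37 ([-0.01, 0.09, -0.39], [0.091, -0.001, -0.003])
41 ([-0.01, 0.53, -1.01], [0.161, -0.001, -0.003])
44 ([-0.01, 0.82, -1.58], [0.213, -0.001, -0.003])
48 ([-0.01, 1.24, -2.33], [0.283, -0.001, -0.003])
54 ([-0.01, 1.98, -3.38], [0.388, -0.001, -0.003])
60 ([-0.0, 2.82, -4.35], [0.492, -0.002, -0.003])
64 ([-0.0, 3.43, -4.94], [0.562, -0.002, -0.003])
```

```bash
cat > fk.py <<'E'
from pour import *
from scipy.optimize import least_squares
D=[(1.547,.386,.007,-1.194,174.22,599.62,230.23),(.489,.25,-.188,-1.133,535.59,103.79,230.94),(.497,.314,-.295,-.968,531.9,107,158.8),(.497,.452,-.414,-.699,534.6,108.05,49.7),(.33,.204,-.269,-1.098,515.2,7.5,224.1),(.153,.483,.144,-1.233,676.2,-57.3,223),(.158,.181,-.381,-.454,635.2,-63.9,241.7)]
def rz(p,q2,q3,q5):
    H,L1,L2,e,L3,r0=p;f=q2-q3;c=f-q5
    return np.array([r0+L1*np.sin(q2)+L2*np.cos(f)+e*np.sin(f)+L3*np.cos(c),H+L1*np.cos(q2)-L2*np.sin(f)+e*np.cos(f)-L3*np.sin(c)])
def lat(d,o): return np.sqrt(d[4]**2+d[5]**2-o**2)
# lateral fit
o=np.mean([-d[4]*np.sin(-d[0])*-1*-1-d[5]*np.cos(d[0]) if 0 else d[4]*np.sin(d[0])-d[5]*np.cos(d[0]) for d in D])
fit=least_squares(lambda p:np.r_[np.ravel([rz(p,*d[1:4])-[lat(d,o),d[6]] for d in D]),(p-[300,400,400,0,250,0])*1e-4],[300,400,400,0,250,0])
p0=fit.x
def ik(R,t):
    z=R[:,2];c=np.arctan2(-z[2],np.hypot(z[0],z[1]));r=np.sqrt(t[0]**2+t[1]**2-o**2)
    s=least_squares(lambda q:rz(p0,q[0],q[1],q[0]-q[1]-c)-[r,t[2]],[.2,-.3]);q=s.x
    return np.r_[q,q[0]-q[1]-c].round(3),round(s.cost,3)
E
python3 - <<'E'
from fk import *
print('lat',o,p0.round(1),np.abs(fit.fun).max())
for y in (8,):
  for off,z in [(22,145),(22,165),(22,185),(35,145),(5,145)]:
    print(off,z,[(T,*ik(*pour(off,z,T))) for T in (32,45,52,60)])
E
```

```text
lat 160.27398924360136 [ 1.666e+02  5.667e+02  4.218e+02 -4.000e-01  3.048e+02 -8.000e-01] 1.8239970087121264
22 145 [(32, array([ 0.192, -0.38 , -0.44 ]), np.float64(0.0)), (45, array([ 0.099, -0.573, -0.113]), np.float64(0.0)), (52, array([ 0.067, -0.677,  0.081]), np.float64(0.0)), (60, array([ 0.051, -0.797,  0.324]), np.float64(0.0))]
22 165 [(32, array([ 0.172, -0.35 , -0.49 ]), np.float64(0.0)), (45, array([ 0.074, -0.542, -0.169]), np.float64(0.0)), (52, array([ 0.037, -0.647,  0.021]), np.float64(0.0)), (60, array([ 0.015, -0.766,  0.257]), np.float64(0.0))]
22 185 [(32, array([ 0.154, -0.318, -0.54 ]), np.float64(0.0)), (45, array([ 0.052, -0.51 , -0.223]), np.float64(0.0)), (52, array([ 0.011, -0.615, -0.038]), np.float64(0.0)), (60, array([-0.018, -0.734,  0.192]), np.float64(0.0))]
35 145 [(32, array([ 0.213, -0.353, -0.447]), np.float64(0.0)), (45, array([ 0.121, -0.548, -0.117]), np.float64(0.0)), (52, array([ 0.088, -0.653,  0.078]), np.float64(0.0)), (60, array([ 0.072, -0.772,  0.321]), np.float64(0.0))]
5 145 [(32, array([ 0.165, -0.415, -0.432]), np.float64(0.0)), (45, array([ 0.071, -0.606, -0.109]), np.float64(0.0)), (52, array([ 0.038, -0.709,  0.084]), np.float64(0.0)), (60, array([ 0.022, -0.828,  0.326]), np.float64(0.0))]
```

```bash
cat > ik6.py <<'E'
from fk import *
C=np.c_[[0,-1,0],[0,0,1],[1,0,0]].astype(float) # placeholder: tool axes in local frame at q6=0
def Rq(q,s4):
    return Ro.from_euler('ZYXYX',[q[0],q[1]-q[2],s4*q[3],-q[4],-q[5]]).as_matrix()
# tool x=-left=-y_l ; down pose: z tool = x_l ; y tool=-radial ; local z (up) after pitch 90 -> radial => y tool=-z_l
C=np.array([[0,0,1.],[-1,0,0],[0,-1,0]])
def fk(q,s4=-1):
    R=Rq(q,s4)@C
    f=q[1]-q[2];H,L1,L2,e,L3,r0=p0
    w=np.array([r0+L1*np.sin(q[1])+L2*np.cos(f)+e*np.sin(f),-o,H+L1*np.cos(q[1])-L2*np.sin(f)+e*np.cos(f)])
    return R,Ro.from_euler('Z',q[0]).as_matrix()@w+L3*R[:,2]
def ik6(R,t,q0):
    def g(q):
        A,p=fk(q); return np.r_[p-t,300*Ro.from_matrix(A.T@R).as_rotvec()]
    s=least_squares(g,q0,method='lm'); return s.x,s.cost
E
python3 - <<'E'
from ik6 import *
s=arm.read_state()
for s4 in(-1,1):
    R,p=fk(s['joints'],s4);print(s4,p.round(1),Ro.from_matrix(R.T@Ro.from_quat(s['ee_rot']).as_matrix()).as_rotvec().round(4))
print(s['joints'],s['position'])
q=np.array(s['joints'])
for y,T,z in [(8,32,155),(0,32,155),(-10,32,155),(-20,33,155),(-30,34,150),(-30,40,145),(-30,45,145),(-30,50,145),(-30,55,145),(-30,60,145),(-30,64,145)]:
    R,p=pour(20,z,T,y);q,c=ik6(R,p,q);print(y,T,q.round(2),round(c,3),p.round(0),(p-170*R[:,2]).round(0))
z=np.load('top.npz');d,K,R,t=z['d'],z['K'],z['R'],z['t'];vv,uu=np.mgrid[0:400,0:640];qq=d
P=(np.stack([(uu-K[0,2])/K[0,0]*qq,(vv-K[1,2])/K[1,1]*qq,qq],-1)-t)@R;P=P[d>0]
k=P[(P[:,0]>400)&(P[:,0]<800)&(P[:,1]>-300)&(P[:,1]<-115)&(P[:,2]>50)&(P[:,2]<700)]
for a in range(400,800,40):
  for b in range(-300,-115,30):
    w=k[(k[:,0]>=a)&(k[:,0]<a+40)&(k[:,1]>=b)&(k[:,1]<b+30)]
    if len(w)>2: print(a,b,len(w),w[:,2].min().round(),w[:,2].max().round())
E
```

```text
Traceback (most recent call last):
  File "ik6.py", line 8, in fk
    R=Rq(q,s4)@C
      ~~^^^^^^
  File "ik6.py", line 4, in Rq
    return Ro.from_euler('ZYXYX',[q[0],q[1]-q[2],s4*q[3],-q[4],-q[5]]).as_matrix()
           ~~~~~~~~~~~~~^^^^^^^^^^^^^^^^^^^^^^^^^^^^^^^^^^^^^^^^^^^^^^
  File "scipy/spatial/transform/_rotation.pyx", line 1413, in scipy.spatial.transform._rotation.Rotation.from_euler
ValueError: Expected axis specification to be a non-empty string of upto 3 characters, got ZYXYX
```

```bash
sed -i "s/return Ro.from_euler('ZYXYX'.*/return (Ro.from_euler('ZYX',[q[0],q[1]-q[2],s4*q[3]])*Ro.from_euler('YX',[-q[4],-q[5]])).as_matrix()/" ik6.py
python3 - <<'E'
from ik6 import *
s=arm.read_state()
for s4 in(-1,1):
    R,p=fk(s['joints'],s4);print(s4,p.round(1),Ro.from_matrix(R.T@Ro.from_quat(s['ee_rot']).as_matrix()).as_rotvec().round(4))
q=np.array(s['joints'])
for y,T,z in [(8,32,155),(0,32,155),(-10,32,155),(-20,33,155),(-30,34,150),(-30,40,145),(-30,45,145),(-30,50,145),(-30,55,145),(-30,60,145),(-30,64,145)]:
    R,p=pour(20,z,T,y);q,c=ik6(R,p,q);print(y,T,q.round(2),round(c,3),p.round(0),(p-170*R[:,2]).round(0))
z=np.load('top.npz');d,K,R,t=z['d'],z['K'],z['R'],z['t'];vv,uu=np.mgrid[0:400,0:640];qq=d
P=(np.stack([(uu-K[0,2])/K[0,0]*qq,(vv-K[1,2])/K[1,1]*qq,qq],-1)-t)@R;P=P[d>0]
k=P[(P[:,0]>400)&(P[:,0]<800)&(P[:,1]>-300)&(P[:,1]<-115)&(P[:,2]>50)&(P[:,2]<700)]
for a in range(400,800,40):
  for b in range(-300,-115,30):
    w=k[(k[:,0]>=a)&(k[:,0]<a+40)&(k[:,1]>=b)&(k[:,1]<b+30)]
    if len(w)>2: print(a,b,len(w),w[:,2].min().round(),w[:,2].max().round())
E
```

```text
-1 [636.3 -64.3 239.9] [-0. -0.  0.]
1 [635.3 -58.  239.9] [ 0.0008  0.0209 -0.0429]
8 32 [ 0.16  0.18 -0.37  0.02 -0.46 -0.04] 0.0 [638. -63. 246.] [549. -76. 390.]
0 32 [ 0.18  0.17 -0.38  0.2  -0.48 -0.33] 0.0 [639. -78. 246.] [549. -78. 390.]
-10 32 [ 0.2   0.17 -0.38  0.39 -0.53 -0.66] 0.0 [638. -95. 246.] [549. -80. 390.]
-20 33 [ 0.23  0.17 -0.39  0.56 -0.59 -0.98] 0.0 [ 632. -112.  247.] [545. -80. 390.]
-30 34 [ 0.25  0.17 -0.4   0.68 -0.67 -1.25] 0.0 [ 623. -127.  244.] [541. -80. 384.]
-30 40 [ 0.31  0.13 -0.5   0.92 -0.65 -1.51] 0.0 [ 614. -122.  246.] [519. -67. 377.]
-30 45 [ 0.37  0.1  -0.57  1.1  -0.66 -1.72] 0.0 [ 606. -117.  252.] [502. -57. 372.]
-30 50 [ 0.43  0.08 -0.64  1.28 -0.71 -1.92] 0.0 [ 598. -113.  257.] [485. -48. 366.]
-30 55 [ 0.49  0.07 -0.71  1.42 -0.78 -2.11] 0.0 [ 589. -108.  261.] [469. -38. 358.]
-30 60 [ 0.55  0.06 -0.78  1.54 -0.87 -2.27] 0.0 [ 581. -103.  264.] [453. -29. 349.]
-30 64 [ 0.61  0.07 -0.84  1.61 -0.95 -2.39] 0.0 [573. -98. 266.] [441. -22. 340.]
400 -300 72 54.0 531.0
400 -270 87 490.0 532.0
440 -270 116 519.0 558.0
440 -240 47 528.0 548.0
480 -270 77 257.0 579.0
480 -240 164 543.0 582.0
480 -150 7 113.0 137.0
480 -120 5 104.0 131.0
520 -240 196 266.0 616.0
520 -210 116 571.0 618.0
520 -150 33 102.0 134.0
520 -120 15 96.0 107.0
560 -300 78 407.0 522.0
560 -270 94 468.0 573.0
560 -240 93 521.0 616.0
560 -210 134 598.0 618.0
560 -150 6 115.0 131.0
560 -120 10 105.0 133.0
600 -240 13 247.0 257.0
680 -150 6 54.0 63.0
720 -300 6 278.0 285.0
720 -270 4 218.0 225.0
720 -210 14 174.0 207.0
720 -150 16 51.0 61.0
760 -150 14 50.0 64.0
760 -120 4 53.0 60.0
```

Run:
```python
from pour import *
s=state()
for y,T,z in [(0,32,155),(-8,32,155),(-16,32,154),(-23,33,152),(-30,34,150)]: print(y,T,delta(*pour(20,z,T,y),s))
```

```text
{'clock': 6.125, 'joints': [0.158, 0.181, -0.381, 0.024, -0.454, -0.04], 'position': [635.172, -63.861, 241.686], 'ee_rot': [0.725, -0.632, 0.18, -0.207], 'contact_force': [0.192, -0.389, -0.188], 'gripper_width': 11.05}
0 32 ([1.41, -0.42, -0.21], [0.004, 0.073, 0.115])
-8 32 ([2.81, -0.17, -0.37], [0.004, 0.147, 0.234])
-16 32 ([4.15, 0.3, -0.54], [0.004, 0.22, 0.353])
-23 33 ([5.18, 0.93, -0.87], [0.021, 0.289, 0.454])
-30 34 ([6.1, 1.66, -1.25], [0.037, 0.359, 0.554])
```

Call:
move_arm(moves=[{"gripper": -1, "xyz": [1.4, -0.4, -0.2], "angular": [0, 0.073, 0.115]}, {"gripper": -1, "xyz": [2.8, -0.2, -0.4], "angular": [0, 0.147, 0.234]}, {"gripper": -1, "xyz": [4.15, 0.3, -0.5], "angular": [0, 0.22, 0.353]}, {"gripper": -1, "xyz": [5.2, 0.9, -0.9], "angular": [0.02, 0.289, 0.454]}, {"gripper": -1, "xyz": [6.1, 1.7, -1.2], "angular": [0.037, 0.359, 0.554]}, {"gripper": -1, "xyz": [6.1, 1.7, -1.2], "angular": [0.037, 0.359, 0.554]}])

```text
clock: 6.88
position: [628.6, -126.8, 245.2]
ee_rot: [-0.477, 0.828, -0.255, 0.148]
contact_force: [-0.7, 0.0, -1.5]
gripper_width: 11.3
```

Run:
```python
from pour import *
s=state()
for T,z in [(34,150),(39,147),(43,146),(46,145),(49,145),(52,145),(55,145),(59,145),(63,145)]: print(T,delta(*pour(22,z,T,-30),s))
cv2.imwrite('pics/7.png',cv2.resize(grab('scene')[130:270,230:390],None,fx=4,fy=4,interpolation=cv2.INTER_CUBIC))
```

```text
{'clock': 6.875, 'joints': [0.086, 0.172, -0.675, 1.016, -0.389, -1.505], 'position': [628.596, -126.84, 245.224], 'ee_rot': [-0.477, 0.828, -0.255, 0.148], 'contact_force': [-0.685, 0.025, -1.547], 'gripper_width': 11.323}
34 ([0.31, 0.32, -0.01], [-0.006, 0.001, -0.002])
39 ([0.31, 0.82, -0.78], [0.081, 0.0, -0.002])
43 ([0.31, 1.2, -1.49], [0.151, 0.0, -0.002])
46 ([0.31, 1.54, -1.99], [0.204, 0.0, -0.002])
49 ([0.31, 1.85, -2.55], [0.256, 0.0, -0.002])
52 ([0.31, 2.19, -3.09], [0.308, 0.0, -0.002])
55 ([0.31, 2.55, -3.62], [0.361, 0.0, -0.002])
59 ([0.31, 3.09, -4.29], [0.43, 0.0, -0.002])
63 ([0.31, 3.66, -4.92], [0.5, 0.0, -0.002])
```

View pics/7.png

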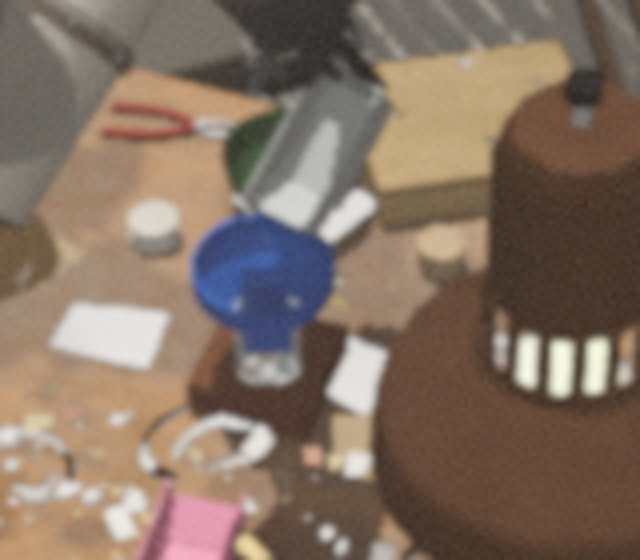

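Run:
```python
from ik6 import *
s=arm.read_state()
R,p=fk(s['joints']);print(p.round(1),np.array(s['position']),Ro.from_matrix(R.T@Ro.from_quat(s['ee_rot']).as_matrix()).as_rotvec().round(4))
a=cv2.resize(grab('top')[165:235,255:335],None,fx=5,fy=5,interpolation=cv2.INTER_CUBIC)
b=cv2.resize(np.load('scene.npz')['im'][140:240,270:340],None,fx=5,fy=5,interpolation=cv2.INTER_CUBIC)[:500,:350]
o_=np.zeros((500,760,3),np.uint8);o_[:350,:400]=a;o_[:,410:]=b
cv2.imwrite('pics/8.png',o_)
```

```text
[ 536.2 -213.4  156.8] [ 628.48347337 -126.77575424  245.05090857] [-0.  0. -0.]
```

View pics/8.png

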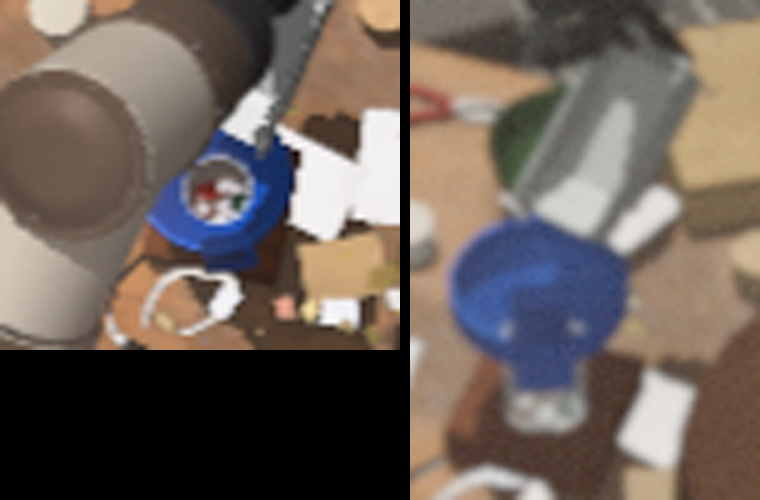

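Run:
```python
from h import *
im=grab('wrist');cv2.imwrite('pics/9.png',cv2.resize(im[60:300,180:560],None,fx=2,fy=2))
```

```text
(no output)
```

View pics/9.png

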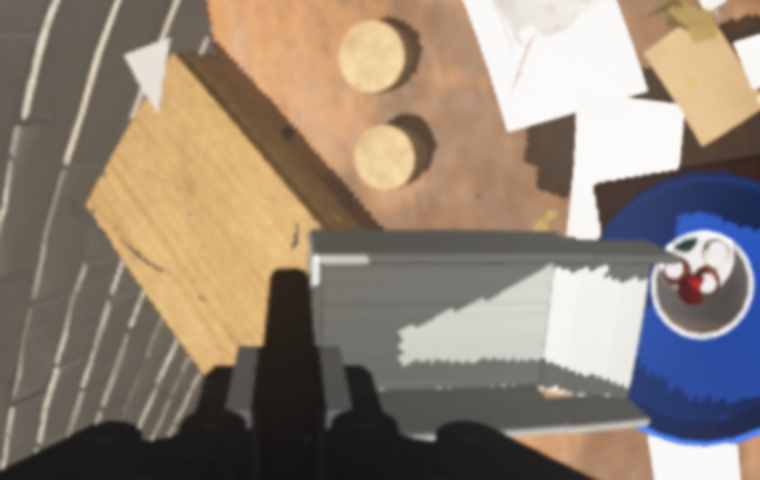

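Run:
```python
from pour import *
s=state()
print(delta(*pour(20,200,34,-30),s))
print(delta(*pour(20,200,24,-30),s))
for g,y,T in [((622,-110,280),-30,14),((612,-80,280),-30,4),((600,-60,280),-30,0),((570,-20,280),-34,0),((545,20,280),-40,0),((533,60,270),-46,0)]: print(delta(*pose(g,y,T),s))
```

```text
{'clock': 7.025, 'joints': [0.086, 0.172, -0.674, 1.011, -0.388, -1.499], 'position': [629.045, -126.58, 245.396], 'ee_rot': [-0.478, 0.827, -0.255, 0.149], 'contact_force': [-0.582, -0.007, -1.172], 'gripper_width': 11.327}
([0.34, -2.3, -4.26], [-0.005, 0.003, -0.0])
([0.34, -2.69, -2.15], [-0.18, 0.003, -0.0])
([-1.09, -0.1, -1.88], [-0.354, 0.003, -0.0])
([-3.19, 2.15, -3.35], [-0.529, 0.003, 0.0])
([-4.32, 3.95, -4.57], [-0.599, 0.003, 0.0])
([-6.29, 7.75, -7.16], [-0.598, 0.024, 0.068])
([-8.51, 11.19, -9.5], [-0.597, 0.055, 0.17])
([-11.38, 14.27, -10.38], [-0.594, 0.086, 0.271])
```

Call:
move_arm(moves=[{"gripper": -1, "xyz": [0.3, -2.3, -4.2], "angular": [0, 0, 0]}, {"gripper": -1, "xyz": [0.3, -2.7, -2.4], "angular": [-0.15, 0, 0]}, {"gripper": -1, "xyz": [-0.5, -1.4, -2], "angular": [-0.28, 0, 0]}, {"gripper": -1, "xyz": [-2, 0.8, -2.6], "angular": [-0.42, 0, 0]}, {"gripper": -1, "xyz": [-3.2, 2.2, -3.4], "angular": [-0.53, 0, 0]}, {"gripper": -1, "xyz": [-4.3, 4, -4.6], "angular": [-0.599, 0, 0]}, {"gripper": -1, "xyz": [-6.3, 7.7, -7.2], "angular": [-0.598, 0.024, 0.068]}, {"gripper": -1, "xyz": [-8.5, 11.2, -9.5], "angular": [-0.597, 0.055, 0.17]}, {"gripper": -1, "xyz": [-11.4, 14.3, -10.4], "angular": [-0.594, 0.086, 0.271]}, {"gripper": -1, "xyz": [-11.4, 14.3, -10.4], "angular": [-0.594, 0.086, 0.271]}])

```text
clock: 8.28
position: [531.8, 63.4, 250.6]
ee_rot: [-0.377, 0.926, 0.001, 0.0]
contact_force: [-0.6, -0.6, -0.7]
gripper_width: 11.2
```

Run:
```python
from h import *
s=state()
for g in [(533,107,240),(533,107,71)]: print(delta(*pose(g,-46),s))
```

```text
{'clock': 8.275, 'joints': [0.42, 0.219, -0.179, -0.003, -1.172, -1.217], 'position': [531.825, 63.441, 250.553], 'ee_rot': [-0.377, 0.926, 0.001, 0.0], 'contact_force': [-0.564, -0.553, -0.694], 'gripper_width': 11.194}
([-3.12, 3.03, 2.97], [0.002, 0.001, 0.005])
([-3.09, 3.0, 19.87], [0.002, 0.001, 0.005])
```

Call:
move_arm(moves=[{"gripper": -1, "xyz": [-3.1, 3, 0], "angular": [0, 0, 0.005]}, {"gripper": -1, "xyz": [-3.1, 3, 5], "angular": [0, 0, 0.005]}, {"gripper": -1, "xyz": [-3.1, 3, 10], "angular": [0, 0, 0.005]}, {"gripper": -1, "xyz": [-3.1, 3, 15], "angular": [0, 0, 0.005]}, {"gripper": -1, "xyz": [-3.1, 3, 18.5], "angular": [0, 0, 0.005]}, {"gripper": -1, "xyz": [-3.1, 3, 19.4], "angular": [0, 0, 0.005]}, {"gripper": -1, "xyz": [-3.1, 3, 19.7], "angular": [0, 0, 0.005]}, {"gripper": -1, "xyz": [-3.1, 3, 19.7], "angular": [0, 0, 0.005]}])

```text
clock: 9.28
position: [535.2, 104.3, 54.8]
ee_rot: [-0.372, 0.928, 0.0, 0.001]
contact_force: [-0.7, -0.4, -0.8]
gripper_width: 11.3
```

Run:
```python
from h import *
s=state()
im=grab('wrist');P,ok=wristW()
w=P[ok];
k=w[(w[:,2]>28)&(w[:,2]<45)&(abs(w[:,0]-490)<70)&(abs(w[:,1]-150)<70)];A=np.c_[k[:,:2]-k[:,:2].mean(0),np.ones(len(k))];print(len(k),k.mean(0),np.linalg.lstsq(A,k[:,2],rcond=None)[0])
```

```text
{'clock': 9.275, 'joints': [0.49, 0.445, -0.408, -0.001, -0.714, -1.297], 'position': [535.155, 104.259, 54.79], 'ee_rot': [-0.372, 0.928, 0.0, 0.001], 'contact_force': [-0.744, -0.409, -0.799], 'gripper_width': 11.302}
3461 [489.09910576 140.7531378   36.57063378] [-2.77709715e-02 -2.40020035e-02  3.65706338e+01]
```

Call:
move_arm(moves=[{"gripper": -1, "xyz": [0, 0, 0.2], "angular": [0, 0, 0]}, {"gripper": -1, "xyz": [0, 0, 0.4], "angular": [0, 0, 0]}, {"gripper": -1, "xyz": [0, 0, 0.5], "angular": [0, 0, 0]}, {"gripper": -1, "xyz": [0, 0, 0.5], "angular": [0, 0, 0]}])

```text
clock: 9.82
position: [534.3, 103.9, 49.7]
ee_rot: [-0.372, 0.928, 0.0, 0.0]
contact_force: [-2.4, -0.2, 7.1]
gripper_width: 10.9
```

Contact (+7 N). Release in stages and go up.

Call:
move_arm(moves=[{"gripper": -0.3, "xyz": [0, 0, 0], "angular": [0, 0, 0]}, {"gripper": 0.0, "xyz": [0, 0, 0], "angular": [0, 0, 0]}, {"gripper": 0.0, "xyz": [0, 0, 0], "angular": [0, 0, 0]}, {"gripper": 0.0, "xyz": [0, 0, 0], "angular": [0, 0, 0]}, {"gripper": 0.0, "xyz": [0, 0, -3], "angular": [0, 0, 0]}, {"gripper": 0.0, "xyz": [0, 0, -8], "angular": [0, 0, 0]}, {"gripper": 0.0, "xyz": [0, 0, -14], "angular": [0, 0, 0]}, {"gripper": 0.0, "xyz": [0, 0, -19], "angular": [0, 0, 0]}, {"gripper": 0.0, "xyz": [0, 0, -19], "angular": [0, 0, 0]}])

```text
clock: 10.95
position: [536.2, 104.5, 243.3]
ee_rot: [-0.372, 0.928, 0.0, 0.005]
contact_force: [1.3, -0.7, -0.2]
gripper_width: 43.0
```

Run:
```python
from h import *
s=state()
im=grab('wrist');P,ok=wristW();w=P[ok]
k=w[(w[:,2]>78)&(w[:,2]<95)&(abs(w[:,0]-534)<40)&(abs(w[:,1]-104)<40)];print('handle top',len(k),k.mean(0))
k=w[(w[:,2]>30)&(w[:,2]<40)&(abs(w[:,0]-490)<70)&(abs(w[:,1]-150)<70)];print('walls',k.mean(0),cv2.minAreaRect(k[:,:2].astype(np.float32)))
for g in [(534,40,250),(490,-40,250),(480,-77,230)]:print(delta(*pose(g,0 if g[1]<0 else -20),s))
```

```text
{'clock': 10.95, 'joints': [0.489, 0.237, -0.174, 0.0, -1.149, -1.297], 'position': [536.234, 104.484, 243.29], 'ee_rot': [-0.372, 0.928, 0.0, 0.005], 'contact_force': [1.26, -0.666, -0.211], 'gripper_width': 42.987}
handle top 424 [532.78148395 102.32663729  85.54854276]
walls [495.91154948 142.47682529  34.66959252] ((493.7476806640625, 143.87677001953125), (58.79090118408203, 123.3543701171875), 43.98907470703125)
([4.63, -4.5, 1.2], [-0.005, 0.009, -0.459])
([13.34, -7.24, 1.12], [-0.007, 0.008, -0.808])
([16.64, -9.22, 3.09], [-0.007, 0.008, -0.808])
```

Call:
move_arm(moves=[{"gripper": 0.0, "xyz": [4.6, -4.5, 1], "angular": [0, 0, -0.3]}, {"gripper": 0.0, "xyz": [10, -6, 1], "angular": [0, 0, -0.6]}, {"gripper": 0.0, "xyz": [14, -7.5, 1], "angular": [0, 0, -0.808]}, {"gripper": 0.0, "xyz": [16.6, -9.2, 2], "angular": [0, 0, -0.808]}, {"gripper": 0.0, "xyz": [16.6, -9.2, 2], "angular": [0, 0, -0.808]}, {"gripper": 0.0, "xyz": [16.6, -9.2, 2], "angular": [0, 0, -0.808]}, {"gripper": 0.0, "xyz": [16.6, -9.2, 2], "angular": [0, 0, -0.808]}])

```text
clock: 11.88
position: [477.3, -77.3, 217.5]
ee_rot: [-0.707, 0.707, 0.001, -0.001]
contact_force: [-0.4, -0.1, -0.2]
gripper_width: 42.9
```

Run:
```python
from h import *
s=state()
im=grab('wrist');P,ok=wristW();
m=ok&(P[...,2]>172)&(P[...,2]<186)&(abs(P[...,0]-480)<30)&(abs(P[...,1]+77)<40)
k=P[m];print('tab',len(k),k.mean(0),cv2.minAreaRect(k[:,:2].astype(np.float32)))
m=ok&(P[...,2]>128)&(P[...,2]<140)&(np.hypot(P[...,0]-537,P[...,1]+77)<60);r=P[m];A=np.c_[2*r[:,:2],np.ones(len(r))];q=np.linalg.lstsq(A,(r[:,:2]**2).sum(1),rcond=None)[0];print('rim',len(r),q[:2],np.sqrt(q[2]+q[0]**2+q[1]**2))
cv2.imwrite('pics/10.png',im)
```

```text
{'clock': 11.875, 'joints': [0.176, 0.156, -0.348, -0.001, -1.07, -0.176], 'position': [477.268, -77.284, 217.479], 'ee_rot': [-0.707, 0.707, 0.001, -0.001], 'contact_force': [-0.38, -0.132, -0.215], 'gripper_width': 42.918}
tab 984 [479.23936547 -86.99430891 177.68487667] ((479.2851867675781, -85.80901336669922), (12.766922950744629, 33.65290832519531), 9.604826927185059)
rim 1484 [534.88383793 -76.55821772] 50.07821789590188
```

View pics/10.png

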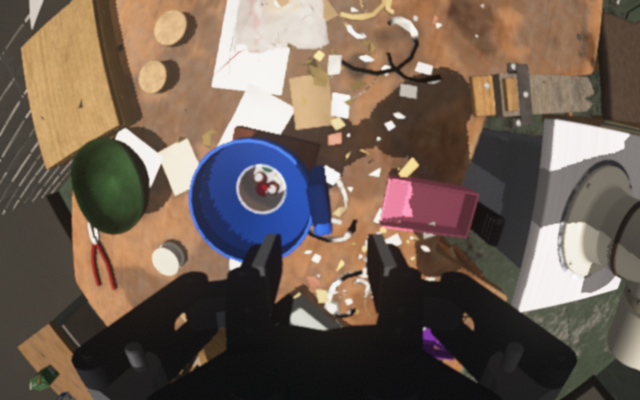

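The jar has turned about 9.5°, and its tab is now centred at (479,-86). I'll turn the jaws to match and check the stones in a tube crop.

Run:
```python
from h import *
for z in(210,161): print(delta(*pose((479.2,-86,z),9.6)))
im=np.load('wrist.npz')['im'];cv2.imwrite('pics/11.png',cv2.resize(im[155:220,225:300],None,fx=8,fy=8,interpolation=cv2.INTER_CUBIC))
```

```text
([0.88, -0.19, 2.67], [0.002, 0.001, -0.168])
([0.88, -0.19, 7.57], [0.002, 0.001, -0.168])
```

View pics/11.png

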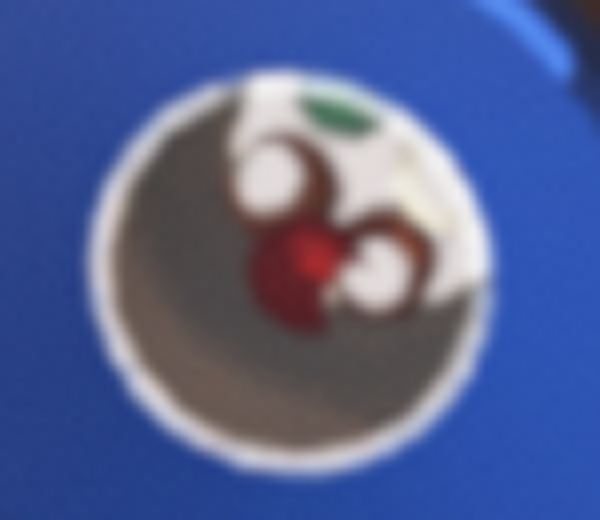

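All five stones are in the tube: green (340,110), pale (425,190), the two brown/copper ones (280,180) and (385,265), and red (300,270).

Call:
move_arm(moves=[{"gripper": 0.0, "xyz": [0.9, -0.2, 0], "angular": [0, 0, -0.168]}, {"gripper": 0.0, "xyz": [0.9, -0.2, 1], "angular": [0, 0, -0.168]}, {"gripper": 0.0, "xyz": [0.9, -0.2, 4], "angular": [0, 0, -0.168]}, {"gripper": 0.0, "xyz": [0.9, -0.2, 7.5], "angular": [0, 0, -0.168]}, {"gripper": 0.0, "xyz": [0.9, -0.2, 7.5], "angular": [0, 0, -0.168]}, {"gripper": 0.0, "xyz": [0.9, -0.2, 7.5], "angular": [0, 0, -0.168]}])

```text
clock: 12.68
position: [480.3, -86.3, 144.0]
ee_rot: [0.764, -0.646, 0.0, -0.0]
contact_force: [-0.0, 0.4, 0.2]
gripper_width: 42.7
```

Call:
move_arm(moves=[{"gripper": -1, "xyz": [0, 0.1, 0.2], "angular": [0, 0, 0]}, {"gripper": -1, "xyz": [0, 0.1, 0.2], "angular": [0, 0, 0]}, {"gripper": -1, "xyz": [0, 0.1, 0.2], "angular": [0, 0, 0]}, {"gripper": -1, "xyz": [0, 0.1, 0.2], "angular": [0, 0, 0]}, {"gripper": -1, "xyz": [0, 0.1, 0.2], "angular": [0, 0, 0]}, {"gripper": -1, "xyz": [0, 0.1, -0.5], "angular": [0, 0, 0]}, {"gripper": -1, "xyz": [0, 0.1, -1.5], "angular": [0, 0, 0]}, {"gripper": -1, "xyz": [0, 0.1, -2.5], "angular": [0, 0, 0]}])

```text
clock: 13.68
position: [478.1, -86.6, 168.6]
ee_rot: [0.764, -0.645, -0.001, 0.0]
contact_force: [0.4, -0.1, -1.9]
gripper_width: 11.0
```

Call:
move_arm(moves=[{"gripper": -1, "xyz": [0, 0, -1.5], "angular": [0, 0, 0]}, {"gripper": -1, "xyz": [0, 0, -3.5], "angular": [0, 0, 0]}, {"gripper": -1, "xyz": [0, 0, -5.5], "angular": [0, 0, 0]}, {"gripper": -1, "xyz": [0, 0, -7.5], "angular": [0, 0, 0]}, {"gripper": -1, "xyz": [0, 0, -9], "angular": [0, 0, 0]}, {"gripper": -1, "xyz": [0, 0, -9.8], "angular": [0, 0, 0]}, {"gripper": -1, "xyz": [0, 0, -9.8], "angular": [0, 0, 0]}, {"gripper": -1, "xyz": [0, 0, -9.8], "angular": [0, 0, 0]}, {"gripper": -1, "xyz": [0, 0, -9.8], "angular": [0, 0, 0]}])

```text
clock: 14.8
position: [478.1, -86.7, 265.4]
ee_rot: [0.764, -0.645, -0.001, 0.001]
contact_force: [-0.4, 0.4, -2.7]
gripper_width: 10.9
```

Run:
```python
from h import *
s=state()
im=grab('wrist');P,ok=wristW();zt=s['position'][2]-142+133
m=ok&(abs(P[...,2]-zt)<12)&(np.hypot(P[...,0]-535,P[...,1]+77)<60)&(np.hypot(P[...,0]-535,P[...,1]+77)>46);r=P[m]
A=np.c_[r[:,:2]-[535,-77],np.ones(len(r))];q=np.linalg.lstsq(A,r[:,2],rcond=None)[0];print('rim plane slopes',len(r),q,'expected z',zt)
b=grab('scene');o_=np.zeros((560,760,3),np.uint8)
o_[:,:440]=cv2.resize(b[120:260,245:355],None,fx=4,fy=4);o_[:260,450:750]=cv2.resize(im[120:250,190:340],None,fx=2,fy=2)
cv2.imwrite('pics/12.png',o_)
```

```text
{'clock': 14.8, 'joints': [0.155, 0.122, -0.262, -0.001, -1.189, 0.013], 'position': [478.129, -86.708, 265.441], 'ee_rot': [0.764, -0.645, -0.001, 0.001], 'contact_force': [-0.39, 0.362, -2.66], 'gripper_width': 10.853}
rim plane slopes 3464 [-1.44939777e-02 -2.14994002e-02  2.52952921e+02] expected z 256.440935545236
```

View pics/12.png

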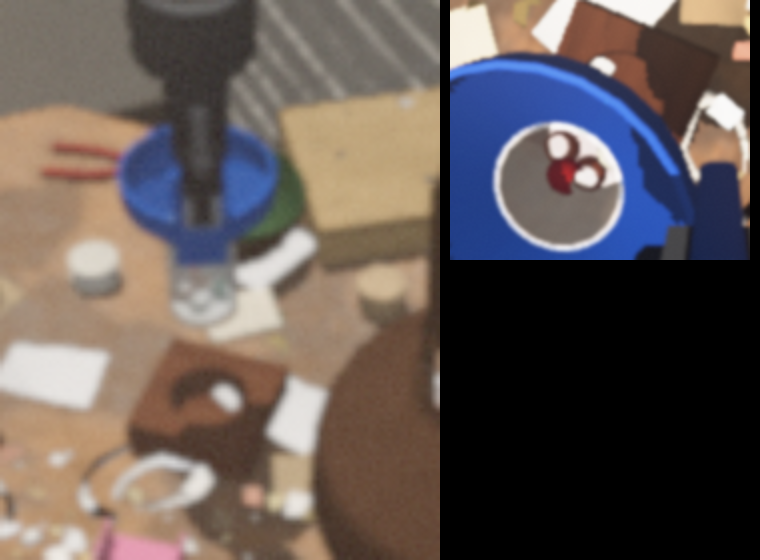

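Call:
move_arm(moves=[{"gripper": -1, "xyz": [0, 0, 0], "angular": [0, 0, 0]}, {"gripper": -1, "xyz": [0, 0, 0], "angular": [0, 0, 0]}, {"gripper": -1, "xyz": [0, 0, 0], "angular": [0, 0, 0]}, {"gripper": -1, "xyz": [0, 0, 0], "angular": [0, 0, 0]}])

```text
clock: 15.4
position: [478.5, -86.7, 266.2]
ee_rot: [0.764, -0.645, -0.0, -0.0]
contact_force: [0.3, 0.1, -2.6]
gripper_width: 11.2
```

Run:
```python
from h import *
s=state();print(np.abs(s['joint_vel']).max());print(arm.job_done())
```

```text
{'clock': 15.4, 'joints': [0.155, 0.121, -0.261, -0.001, -1.189, 0.013], 'position': [478.537, -86.732, 266.227], 'ee_rot': [0.764, -0.645, -0.0, -0.0], 'contact_force': [0.305, 0.111, -2.636], 'gripper_width': 11.238}
0.011498574105123258
the job is handed in; nothing more can be done
None
```

I poured all five stones into the jar's tube, put the empty scoop back upright near its original spot, and lifted the jar by its tab. I handed the job in at 15.4 s with the jar still held; no verdict was reported.

**Last checks:**
- **Jar:** the foot is about 10 cm above the stand's top. The rim is tilted about 0.026 rad (limit 0.15), the arm was nearly at rest, and the grip width was steady at 11 mm on the 12 mm tab.
- **Stones:** I counted all five in the tube just before the lift. The picture after the lift shows only the red, brown and copper ones clearly, and I did not recount.
- **Scoop:** it is upright, with the handle top at 85.5 mm and the walls at 34.7 mm, as they should be.

**What did not go as expected:**
- **Tilt:** the scoop emptied at only about 32–34° instead of 60°. A wrist picture showed it empty, so I did not tip it further.
- **Arm model:** my estimate of the arm's wrist joints was wrong away from the straight pose. The moves did not depend on it.
- **Jar rotation:** the jar was turned about 9.5° in its stand when I came back to it, probably by the pour, so I turned the grip to match.
- **Bystanders:** I did not measure their positions at the end, but the pictures showed nothing moved.

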